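Sieve the anchor nuts out of the salvaged cabinet fixings

TASK

The steel sieve on the rubber mat holds a mix of salvaged cabinet fixings. Lift it by its hinged handle, hold it clear above the sheet-metal tray and shake it side to side until all five small hex nuts have dropped through into the tray while the big plug and the cable cleat stay in the sieve. Then stand the sieve level back on the middle of the mat with the two big parts still in it and let go; do not pick out or handle any of the fixings with the fingers, do not let the sieve touch the tray, and leave the tray and the other things on the bench where they are.

Things in the scene. Friction and masses are not known exactly. Their poses are not given: they have to be found in the camera images.
- sieve: square sorting sieve of sheet steel, 168 x 168 mm outside, 160 mm inside, walls 4 mm thick, 58 mm high, rolled rim. Its floor is a 5 mm thick grid of 4 x 4 square openings of 34 mm with 8 mm webs between. Loose, about 0.3 kg, 0.7 kg loaded (varies). Origin: centre of its underside (bottom of grid and walls); z up; its handle is hinged on its +y and -y walls, its -x side faces the robot.
- pivot (a point): middle of the handle's pivot line, 50 mm above the sieve's origin; axes as the sieve's, the line runs along y. Lifted by the handle, the sieve swings about this line and hangs roughly level. Moving it along the line does not swing it, across the line does. The parts lie on the webs, held by friction (about 0.3 to 0.4) until a brisk shake slides them over an opening.
- grip (a point): centre of the wooden grip of the sieve's hinged wire handle (bail): a bar 80 mm long (its y axis, parallel to the sieve's y), 16 mm thick (its x) and 24 mm deep (its z), 95 mm from the pivot line. Its z axis points from the pivot line up along the handle and leans with it. 6 mm wires run on from both ends of the grip and down outside the walls (y = +-91 mm). Clear space all round the grip.
- bail (a joint): lean of the handle about the pivot line, rad: 0 when it stands square to the sieve, positive when it leans towards the sieve's -x side (towards the robot); starts between 0.2 and 0.5; stops at +-0.9. A little friction (about 0.03 N m) keeps it where it is left.
- tray: open collecting tray of bare sheet metal, 270 (x) x 290 (y) x 45 mm high outside, walls and floor 3 mm, loose, 0.9 kg. Origin: centre of its underside; z up.
- mat: flat square of black rubber fixed to the bench, 220 x 220 x 3 mm. Origin: centre of its underside, on the bench; the sieve stands on it.
- plug: large brass blanking plug, stays in the sieve: hexagon head 60 mm across flats (69 mm across corners), 12 mm thick, with a 48 mm round threaded stub 16 mm long on it. 0.12 kg. Origin: centre of the head's outer face, z from there through the stub (up at the start).
- cleat: large black cable cleat, stays in the sieve: a block 68 x 42 x 36 mm with two brass bolt heads 4 mm high on top. 0.07 kg. Origin: centre of its underside, z up at the start.
- nut0: small plain steel hex nut, to be sieved out: 24 mm across flats, 28 mm across corners, 13 mm thick, 0.033 kg. Origin: centre of one face, z through its thickness.
- nut1: small plain steel hex nut, to be sieved out: 24 mm across flats, 28 mm across corners, 13 mm thick, 0.033 kg. Origin: centre of one face, z through its thickness.
- nut2: small plain steel hex nut, to be sieved out: 24 mm across flats, 28 mm across corners, 13 mm thick, 0.033 kg. Origin: centre of one face, z through its thickness.
- nut3: small plain steel hex nut, to be sieved out: 24 mm across flats, 28 mm across corners, 13 mm thick, 0.033 kg. Origin: centre of one face, z through its thickness.
- nut4: small plain steel hex nut, to be sieved out: 24 mm across flats, 28 mm across corners, 13 mm thick, 0.033 kg. Origin: centre of one face, z through its thickness.
- screwdriver: bystander: black-handled screwdriver, 200 mm long, lying on the bench. Leave alone.
- tape: bystander: roll of yellow insulating tape, 68 mm across, 19 mm high, flat on the bench. Leave alone.
- meter: bystander: yellow handheld meter, 170 x 85 x 34 mm, flat on the bench. Leave alone.
- splicer: bystander: black fibre splicer, 150 x 170 x 136 mm, 2.2 kg, standing on the bench. Leave alone.
Things that resemble listed ones, but are neither listed nor needed, are in the scene too. What is shaped like the sieve but red or turquoise is not meant.

How it is judged:
On the way, in this order (a step that is already met when the one before it is completed fails the run):
1. the loaded sieve is held above the tray, its underside higher than the tray's rim (x of sieve in the frame of tray between -0.07 and 0.07 m and y of sieve in the frame of tray between -0.08 and 0.08 m and height (world z) of sieve above 0.045 m), for 0.2 s.
2. all five nuts are in the tray while the sieve is still held above it with both big parts inside (all of step 1 and x of nut0 in the frame of tray between -0.133 and 0.133 m and y of nut0 in the frame of tray between -0.143 and 0.143 m and z of each of nut0, nut1, nut2, nut3, nut4 in the frame of tray below 0.036 m and x of nut1 in the frame of tray between -0.133 and 0.133 m and y of nut1 in the frame of tray between -0.143 and 0.143 m and x of nut2 in the frame of tray between -0.133 and 0.133 m and y of nut2 in the frame of tray between -0.143 and 0.143 m and x of nut3 in the frame of tray between -0.133 and 0.133 m and y of nut3 in the frame of tray between -0.143 and 0.143 m and x of nut4 in the frame of tray between -0.133 and 0.133 m and y of nut4 in the frame of tray between -0.143 and 0.143 m and x of plug in the frame of sieve between -0.088 and 0.088 m and y of plug in the frame of sieve between -0.088 and 0.088 m and z of plug in the frame of sieve between -0.012 and 0.09 m and x of cleat in the frame of sieve between -0.088 and 0.088 m and y of cleat in the frame of sieve between -0.088 and 0.088 m and z of cleat in the frame of sieve between -0.012 and 0.09 m), for 0.2 s.
At the end, for the whole second after the job is handed in: All five nuts lie in the tray; the plug and the cleat lie in the sieve; the sieve stands level (within about 3 degrees) on the mat, its centre within 35 mm of the mat's centre; everything is released and at rest (x of nut0 in the frame of tray between -0.133 and 0.133 m and y of nut0 in the frame of tray between -0.143 and 0.143 m and z of each of nut0, nut1, nut2, nut3, nut4 in the frame of tray below 0.036 m and x of nut1 in the frame of tray between -0.133 and 0.133 m and y of nut1 in the frame of tray between -0.143 and 0.143 m and x of nut2 in the frame of tray between -0.133 and 0.133 m and y of nut2 in the frame of tray between -0.143 and 0.143 m and x of nut3 in the frame of tray between -0.133 and 0.133 m and y of nut3 in the frame of tray between -0.143 and 0.143 m and x of nut4 in the frame of tray between -0.133 and 0.133 m and y of nut4 in the frame of tray between -0.143 and 0.143 m and x of plug in the frame of sieve between -0.088 and 0.088 m and y of plug in the frame of sieve between -0.088 and 0.088 m and z of plug in the frame of sieve between -0.012 and 0.09 m and x of cleat in the frame of sieve between -0.088 and 0.088 m and y of cleat in the frame of sieve between -0.088 and 0.088 m and z of cleat in the frame of sieve between -0.012 and 0.09 m and horizontal distance between sieve and mat below 0.035 m and z of sieve in the frame of mat below 0.008 m and angle between sieve's own z axis and vertical below 0.06 rad and linear speed of sieve below 0.02 m/s and linear speed of each of nut0, nut1, nut2, nut3, nut4, plug, cleat below 0.03 m/s); the robot touches nothing.
It fails at once if the sieve touches the tray (more than 2 N) (contact force between sieve and tray above 2 N).
It fails at once if a nut or big part is handled with the fingers (more than 2 N) (contact force between the fingers and nut0 above 2 N or contact force between the fingers and nut1 above 2 N or contact force between the fingers and nut2 above 2 N or contact force between the fingers and nut3 above 2 N or contact force between the fingers and nut4 above 2 N or contact force between the fingers and plug above 2 N or contact force between the fingers and cleat above 2 N).
It fails at once if a big part leaves the sieve (not (x of plug in the frame of sieve between -0.088 and 0.088 m and y of plug in the frame of sieve between -0.088 and 0.088 m and z of plug in the frame of sieve between -0.012 and 0.09 m) or not (x of cleat in the frame of sieve between -0.088 and 0.088 m and y of cleat in the frame of sieve between -0.088 and 0.088 m and z of cleat in the frame of sieve between -0.012 and 0.09 m)).
It fails at once if the tray is pushed more than 30 mm (distance of tray from where it was at the start of the episode above 0.03 m).
It fails at once if a bystander is moved more than 30 mm (distance of any of screwdriver, tape, meter, splicer from where it was at the start of the episode above 0.03 m).
It also fails if it takes over 67 s, if anything falls off the work surface, if the arm or the gripper's body presses on something with over 40 N, if the wrist force passes 120 N, or if a joint passes its speed limit or range.

ROBOT

A 7-joint arm with a two-finger parallel gripper is mounted at the origin on the work surface. World frame = base frame: x ahead of the robot, y to its left, z up, the work surface at z = 0. Lengths are in m, angles in rad, forces in N, time in s.
With the tool pointing down it reaches from about 0.4 to 0.85 m from the base axis. Payload 10.4 kg.
Tool frame: the origin (TCP) lies on the centre line of the jaws, within the pads' length; the fingertips stand 14 mm ahead of it and the grasp point (between the pads) lies 5 mm behind it (tip_reach is the z of the fingertips in the tool frame, in m); z points along the fingers, x is the direction in which the jaws open and shut, and the axes are right-handed (so a half turn about z gives the same grasp; the last joint's range is limited). The gripper opens to 87 mm and grips with 3 to 60 N. Pads are 19 mm wide; open, the fingers measure 117 mm over their backs; the gripper's body (75 mm by 190 mm) begins 51 mm behind the grasp point.
Start: joints at [-1.152, 0.332, -0.065, 1.46, 0.022, 1.35, -0.088], TCP at [0.267, 0.565, 0.207] pointing down, gripper open.
Joint ranges: [-2.6, 2.6], [-0.5, 2.12], [-1.47, 1.34], [0.16, 2.42], [-1.27, 4.41], [0.06, 2.06], [-2.6, 2.6]. Speed limits (rad/s): [2.22, 2.22, 2.79, 2.79, 3.14, 3.14, 3.14].

INTERFACE

Orientations are given as a unit quaternion [x, y, z, w].
In Python, from bench import * gives the robot as it stands.
- The arm moves only by the tool carry_out, never from a script. Its argument "rows" is a list of rows, each a list of 5 numbers: the closure, from -1 (fully open) to 1 (shut), so that 0 is half open, then the shift along the tool's x, y, z in units of 30 mm (1.0 is 30 mm), then the turn about the tool's z in units of 5 degrees (1.0 is 5 degrees). In form: [[jaw, x, y, z, turn], ...]. A call has 1 to 20 rows; each row shifts and turns the pose as measured when the row begins, along the tool's axes as they then stand; what a row does not reach is not made up. A row lasts 1/12 s, in which the tool goes at most 41.7 mm and 7.16 degrees, less where a joint would pass 70% of its speed; a pose out of reach is approached as far as the arm can. A call is refused whole if a number of a shift passes 1 or a number of a turn 1, either way. A call with a gripper value outside its range is refused whole. The fingers move at their own pace and stop on an object; "force" is the grip in N (left out, the last holds). Time passes only in rows, so rows that do not move let the fingers close. It gives the time, the measured TCP pose, the force and the opening at its end, in the units of the state.
- read_state(): the state, without advancing time (a new reading comes with each control period).
- camera(name): name is "scene" or "top" or "wrist"; returns the picture (420x560x3 uint8, blue, green, red); there is no depth.
- camera_info(name): a dict with "fx", "fy", "cx", "cy" (pixels), "extrinsics" (4x4, takes a point from camera to world coordinates); the wrist camera has in their place "tool_from_camera" (4x4, takes a point from camera to tool coordinates, whose origin is the TCP and whose axes are the tool frame's). Camera axes: x right, y down, z forward; pixel columns grow to the right and rows downward; lengths in m; the calibration is good to about 2 mm. A picture is of the moment at which its call begins: read the wrist's pose just before it. camera_info takes no time and is no camera call.
- close_job(): hands the job in, once; it reports no verdict.
Trained networks look in the newest picture that a camera, given by its name, has taken for a name from the list of things; names that differ only in an ending like _2 or _b are one class to them, and where a whole thing is asked for, a point or a joint stands for the part that bears it (a point fixed in the world has none). Each returns a list of dicts, best first, with "conf" (0 to 1); they miss things now and then, are a little off and sometimes report something else, mostly with a low value. They report only what shows in the picture. A call takes as long as a camera call. They do not tell look-alikes from the thing itself.
- recognise(query, camera): "box" ([centre column, centre row, width, height] in pixels, round what is visible of it).
- silhouettes(query, camera): "mask" (420x560 bool, what is visible of it) and "box" ([centre column, centre row, width, height] in pixels, round what is visible of it).
- pinpoint(query, camera): "xy" ([column, row] in pixels: a listed point, or the origin of a listed thing).
The state is a dict: "time": time; "joint_positions": joint angles; "joint_vel": joint speeds; "joint_torque": joint torques, N m; "ee_pos": TCP position; "eef_rot": TCP orientation; "ft_force": force on the tool from outside, world axes, zero at the start; "torque": the same for the moment, N m; "width": finger opening in m.
Only numpy, scipy, OpenCV 4.12 (cv2) and the standard library are available. Lean on these libraries where they do the work, as an engineer would, in place of code of your own. Each camera call takes 0.05 s, during which the arm holds its last target. There are 200 camera calls.

## Working session

There is one attempt and no reset: what is moved stays moved. The work goes in short steps, Python scripts to look and compute and a tool call to move; the robot and the scene stay as the last step left them, time stands still between calls to the robot, and variables do not carry over. Pictures are saved under pics/ and viewed, about 8 in all and at most 12, crops included, and the job is handed in when it is done.

Besides the shell and the picture viewer there is one more tool, called after "Call:" as a command line: name --pt "numbers of a row" for each row, then --argument value for the rest. carry_out: Moves the arm, as the interface text tells. Its arguments: {"type":"object","properties":{"rows":{"type":"array","items":{"type":"array","items":{"type":"number"}}},"force":{"type":"number"}},"required":["rows"]}

```bash
mkdir -p pics; cat > h.py <<'E'
from bench import *
import numpy as np, cv2
from scipy.spatial.transform import Rotation as R
def cam(name):
    s=read_state(); i=camera_info(name); K=np.array([[i['fx'],0,i['cx']],[0,i['fy'],i['cy']],[0,0,1]])
    if 'extrinsics' in i: T=np.array(i['extrinsics'])
    else:
        W=np.eye(4);W[:3,:3]=R.from_quat(s['eef_rot']).as_matrix();W[:3,3]=s['ee_pos'];T=W@np.array(i['tool_from_camera'])
    return K,T
def ray(name,px,z,KT=None):
    K,T=KT or cam(name); d=T[:3,:3]@np.linalg.solve(K,[px[0],px[1],1]); return T[:3,3]+d*(z-T[2,3])/d[2]
def proj(name,p,KT=None):
    K,T=KT or cam(name); q=K@(T[:3,:3].T@(np.array(p)-T[:3,3])); return q[:2]/q[2]
E
python3 - <<'E'
from h import *
a=camera('scene');b=camera('top')
cv2.imwrite('pics/a.png',a);cv2.imwrite('pics/b.png',b)
s=read_state();print(s['time'],s['ee_pos'],s['eef_rot'],s['width'],R.from_quat(s['eef_rot']).as_matrix().round(2))
for n in ['sieve','tray','mat','grip','pivot']:
    for c,z in [('top',0.0),('scene',0)]:
        z={'grip':.14,'pivot':.053}.get(n,0.003 if n=='sieve' else 0)
        for r in pinpoint(n,c)[:3]: print(n,c,np.round(r['xy'],1),round(r['conf'],2),ray(c,r['xy'],z).round(3))
E
```

```text
0.1 [0.26708617 0.56468607 0.20625485] [ 8.44852802e-01  5.34998482e-01 -4.94779207e-04  3.50028507e-04] 0.08707486576308607 [[ 0.43  0.9  -0.  ]
 [ 0.9  -0.43 -0.  ]
 [-0.    0.   -1.  ]]
sieve top [233.  176.6] 0.86 [0.62  0.168 0.003]
sieve top [266.  255.6] 0.83 [0.34  0.045 0.003]
sieve top [358.7 264.8] 0.77 [ 0.312 -0.281  0.003]
sieve scene [363.8 205.5] 0.65 [0.294 0.31  0.003]
sieve scene [322.4 274.8] 0.62 [0.63  0.186 0.003]
sieve scene [203.9 192.2] 0.61 [ 0.32  -0.294  0.003]
tray top [346.2 177. ] 0.84 [ 0.625 -0.239  0.   ]
tray scene [198.4 258.3] 0.93 [ 0.627 -0.229  0.   ]
mat top [231.1 172.7] 0.59 [0.635 0.175 0.   ]
mat scene [320.8 272. ] 0.71 [0.617 0.18  0.   ]
grip top [182.3 271.5] 0.72 [0.284 0.308 0.14 ]
grip top [369.6 266.1] 0.63 [ 0.31  -0.291  0.14 ]
grip top [266.5 252.6] 0.53 [0.348 0.04  0.14 ]
grip scene [291.3 181.8] 0.75 [0.356 0.044 0.14 ]
grip scene [202.2 161.5] 0.69 [ 0.3   -0.289  0.14 ]
grip scene [319.9 241.3] 0.58 [0.606 0.166 0.14 ]
pivot top [365.4 265.1] 0.74 [ 0.312 -0.295  0.053]
pivot top [230.2 170.9] 0.7 [0.631 0.173 0.053]
pivot top [186.2 272. ] 0.63 [0.28  0.313 0.053]
pivot scene [212.  180.2] 0.93 [ 0.301 -0.262  0.053]
pivot scene [325.3 268.6] 0.81 [0.641 0.193 0.053]
pivot scene [368.4 195.3] 0.73 [0.29  0.319 0.053]
```

View pics/a.png

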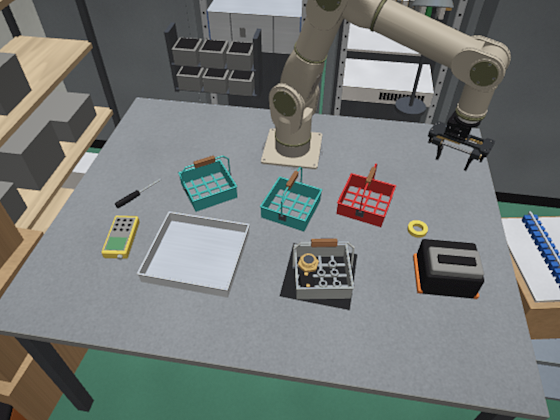

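View pics/b.png

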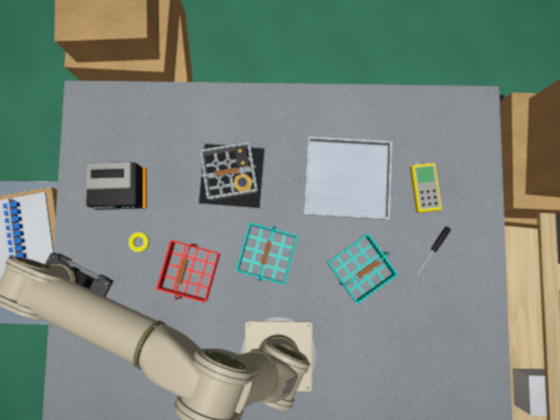

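```bash
cat > m.py <<'E'
from h import *
b=camera('top');KT=cam('top')
def rect(n,z,want):
    best=None
    for r in silhouettes(n,'top'):
        m=r['mask'].astype(np.uint8); c=ray('top',r['box'][:2],z,KT)
        if np.hypot(*(c[:2]-want))<.09:
            pts=np.array([ray('top',(x,y),z,KT)[:2] for y,x in np.argwhere(m)],np.float32)
            q=cv2.minAreaRect(pts*1000); print(n,round(r['conf'],2),q); break
rect('sieve',.06,(.62,.17));rect('tray',.045,(.625,-.235));rect('mat',.003,(.62,.17));rect('grip',.14,(.62,.17))
for c in ['top','scene']:
  KT2=KT if c=='top' else (camera('scene') is None or cam('scene'))
  for n,z in [('grip',.14),('plug',.03),('cleat',.03),('nut0',.01),('splicer',.0),('meter',0)]:
    for r in pinpoint(n,c)[:6]: print(n,c,np.round(r['xy']),round(r['conf'],2),ray(c,r['xy'],z,KT2).round(3))
a=camera('scene')
A=cv2.resize(a[225:315,265:375],None,fx=4.5,fy=4.5,interpolation=cv2.INTER_CUBIC)
B=cv2.resize(b[130:220,190:275],None,fx=4.5,fy=4.5,interpolation=cv2.INTER_CUBIC)
A=A[:,:410]
cv2.imwrite('pics/c.png',np.hstack([A,B])[:, :800])
E
python3 m.py
```

```text
sieve 0.82 ((629.5138549804688, 184.03500366210938), (185.55392456054688, 193.42477416992188), 8.907234191894531)
tray 0.58 ((617.0479736328125, -237.046875), (295.8857116699219, 277.7370300292969), 87.49243927001953)
grip 0.75 ((611.22705078125, 184.82015991210938), (17.52724266052246, 96.1785659790039), 10.42727279663086)
grip top [184. 274.] 0.74 [0.278 0.302 0.14 ]
grip top [265. 252.] 0.55 [0.352 0.044 0.14 ]
grip top [228. 166.] 0.5 [0.628 0.169 0.14 ]
grip top [367. 267.] 0.5 [ 0.306 -0.283  0.14 ]
grip top [228. 160.] 0.42 [0.65 0.17 0.14]
plug top [241. 184.] 0.62 [0.589 0.137 0.03 ]
cleat top [244. 160.] 0.66 [0.677 0.127 0.03 ]
nut0 top [229. 172.] 0.61 [0.636 0.18  0.01 ]
nut0 top [216. 175.] 0.53 [0.624 0.228 0.01 ]
nut0 top [216. 165.] 0.51 [0.661 0.229 0.01 ]
nut0 top [218. 184.] 0.46 [0.592 0.219 0.01 ]
nut0 top [226. 162.] 0.39 [0.673 0.193 0.01 ]
splicer top [122. 187.] 0.6 [0.578 0.565 0.   ]
splicer top [227. 170.] 0.23 [0.644 0.19  0.   ]
meter top [421. 189.] 0.89 [ 0.585 -0.508  0.   ]
grip scene [324. 243.] 0.95 [0.612 0.18  0.14 ]
grip scene [205. 159.] 0.79 [ 0.286 -0.282  0.14 ]
grip scene [290. 182.] 0.46 [0.357 0.039 0.14 ]
grip scene [371. 176.] 0.43 [0.28  0.314 0.14 ]
grip scene [307. 264.] 0.23 [0.696 0.136 0.14 ]
plug scene [308. 260.] 0.51 [0.599 0.135 0.03 ]
plug scene [323. 241.] 0.4 [0.511 0.175 0.03 ]
cleat scene [304. 286.] 0.61 [0.7   0.134 0.03 ]
nut0 scene [333. 272.] 0.62 [0.619 0.218 0.01 ]
nut0 scene [321. 272.] 0.56 [0.624 0.181 0.01 ]
nut0 scene [321. 284.] 0.53 [0.673 0.185 0.01 ]
nut0 scene [334. 262.] 0.49 [0.579 0.22  0.01 ]
nut0 scene [335. 284.] 0.49 [0.663 0.228 0.01 ]
nut0 scene [305. 262.] 0.43 [0.595 0.124 0.01 ]
splicer scene [444. 278.] 0.7 [ 0.577  0.575 -0.   ]
meter scene [123. 238.] 0.65 [ 0.585 -0.513  0.   ]
meter scene [320. 275.] 0.18 [0.63  0.177 0.   ]
```

View pics/c.png

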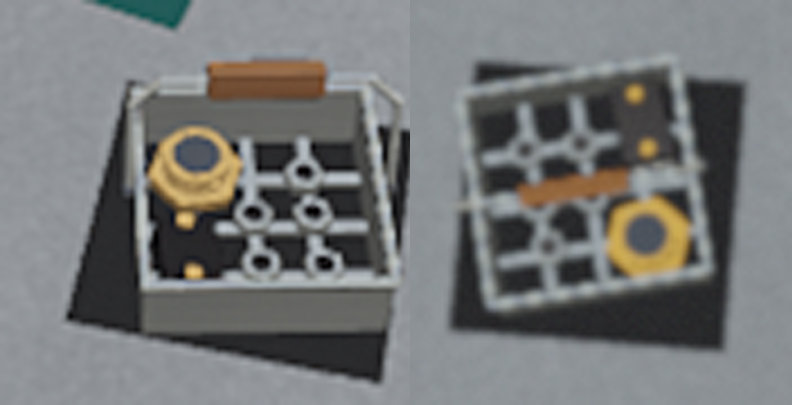

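Call:
carry_out --pt "-1 0 0 -0.1 1" --pt "-1 0 0 -0.1 1" --pt "-1 0 0 -0.1 1" --pt "-1 0 0 -0.1 1" --pt "-1 0 0 -0.1 1" --pt "-1 0 0 -0.1 1" --pt "-1 0 0 -0.1 1" --pt "-1 0 0 -0.1 1" --pt "-1 0 0 -0.1 1" --pt "-1 0 0 -0.1 1" --pt "-1 0 0 -0.1 1" --pt "-1 0 0 0 0" --force 40

```text
time: 2.55
ee_pos: [0.2671, 0.5648, 0.2412]
eef_rot: [0.998, 0.061, -0.0, 0.0]
ft_force: [0.2, 1.1, 0.0]
width: 0.0869
```

```bash
cat > g.py <<'E'
import sys
from h import *
# world goal -> tool units
s=read_state();M=R.from_quat(s['eef_rot']).as_matrix()
print(s['time'],np.round(s['ee_pos'],4),'xang',np.degrees(np.arctan2(M[1,0],M[0,0])).round(1),'w',round(s['width'],4),'f',np.round(s['ft_force'],1))
if len(sys.argv)>3: print('units',(M.T@(np.array(list(map(float,sys.argv[1:4])))-s['ee_pos'])/.03).round(2))
E
python3 g.py .60 .18 .25
python3 - <<'E'
from h import *
b=camera('top');KT=cam('top')
m=(b.max(2)<60).astype(np.uint8); m[:, :195]=0;m[:,275:]=0;m[:130]=0;m[215:]=0
pts=np.argwhere(m)[:,::-1].astype(np.float32); q=cv2.boxPoints(cv2.minAreaRect(pts)); w=np.array([ray('top',p,.003,KT) for p in q]); print(q.round(1),w.round(3),w.mean(0))
for p in [(465,95),(680,60),(710,270),(490,305)]: print(ray('top',(190+(p[0]-410)/4.5,130+p[1]/4.5),.061,KT).round(3))
E
```

```text
2.55 [0.2671 0.5648 0.2412] xang 7.0 w 0.0869 f [0.2 1.1 0. ]
units [ 9.45 14.08 -0.29]
[[199.5 202. ]
 [204.  144.1]
 [263.1 148.8]
 [258.6 206.6]] [[0.527 0.285 0.003]
 [0.738 0.276 0.003]
 [0.724 0.062 0.003]
 [0.513 0.074 0.003]] [0.62553081 0.17415361 0.003     ]
[0.698 0.271 0.061]
[0.728 0.105 0.061]
[0.564 0.079 0.061]
[0.534 0.247 0.061]
```

Call:
carry_out --pt "-1 0.54 0.78 0 0" --pt "-1 0.54 0.78 0 0" --pt "-1 0.54 0.78 0 0" --pt "-1 0.54 0.78 0 0" --pt "-1 0.54 0.78 0 0" --pt "-1 0.54 0.78 0 0" --pt "-1 0.54 0.78 0 0" --pt "-1 0.54 0.78 0 0" --pt "-1 0.54 0.78 0 0" --pt "-1 0.54 0.78 0 0" --pt "-1 0.54 0.78 0 0" --pt "-1 0.54 0.78 0 0" --pt "-1 0.54 0.78 0 0" --pt "-1 0.54 0.78 0 0" --pt "-1 0.54 0.78 0 0" --pt "-1 0.54 0.78 0 0" --pt "-1 0.54 0.78 0 0" --pt "-1 0.54 0.78 0 0" --pt "-1 0 0 0 -0.6" --pt "-1 0 0 0 0"

```text
time: 4.27
ee_pos: [0.6353, 0.1781, 0.2336]
eef_rot: [0.991, 0.132, -0.003, 0.002]
ft_force: [0.2, 1.1, 0.2]
width: 0.0868
```

```bash
python3 g.py .610 .182 .22
python3 - <<'E'
from h import *
KT=cam('wrist');c=camera('wrist');cv2.imwrite('pics/d.png',c);print(KT[1].round(3))
for r in pinpoint('grip','wrist')[:3]: print(r['xy'],r['conf'],ray('wrist',r['xy'],.145,KT).round(3))
for r in silhouettes('grip','wrist')[:1]:
    p=np.array([ray('wrist',(x,y),.15,KT)[:2] for y,x in np.argwhere(r['mask'])],np.float32); print(r['conf'],cv2.minAreaRect(p*1000))
E
```

```text
4.2667 [0.6353 0.1781 0.2336] xang 15.2 w 0.0868 f [0.2 1.1 0.2]
units [-0.78 -0.35  0.46]
[[ 0.965  0.254  0.064  0.617]
 [ 0.262 -0.93  -0.256  0.249]
 [-0.006  0.264 -0.965  0.411]
 [ 0.     0.     0.     1.   ]]
[253.1, 201.2] 0.91 [0.612 0.178 0.145]
0.64 ((614.0967407226562, 194.29824829101562), (32.48223876953125, 150.95509338378906), 10.033001899719238)
```

View pics/d.png

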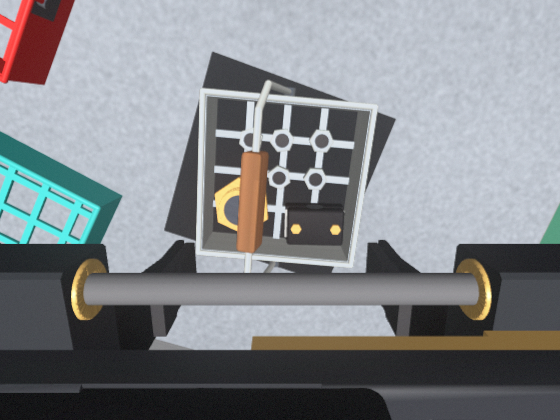

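Call:
carry_out --pt "-1 0 0 0 1" --pt "-1 -0.4 -0.1 0 0" --pt "-1 -0.38 -0.1 0 0" --pt "-1 0 0 0.5 0" --pt "-1 0 0 0.5 0" --pt "-1 0 0 0.5 0" --pt "-1 0 0 0.3 0" --pt "-1 0 0 0 0"

```text
time: 5.08
ee_pos: [0.6037, 0.1932, 0.1803]
eef_rot: [0.996, 0.092, -0.002, -0.002]
ft_force: [-0.5, -0.4, -0.3]
width: 0.0872
```

```bash
python3 g.py .611 .180 .140
python3 - <<'E'
from h import *
KT=cam('wrist');c=camera('wrist');cv2.imwrite('pics/e.png',c)
for r in pinpoint('grip','wrist')[:3]: print(r['xy'],r['conf'],ray('wrist',r['xy'],.145,KT).round(3))
E
```

```text
5.0833 [0.6037 0.1932 0.1803] xang 10.5 w 0.0872 f [-0.5 -0.4 -0.3]
units [0.16 0.48 1.34]
[288.5, 252.4] 0.66 [0.611 0.179 0.145]
[298.2, 206.5] 0.37 [0.612 0.211 0.145]
```

View pics/e.png

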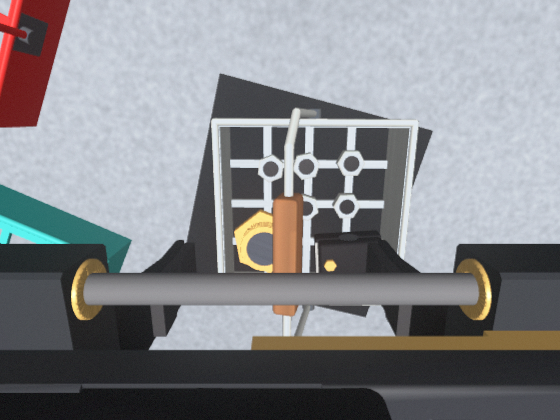

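Call:
carry_out --pt "-1 0.16 0.48 0 0" --pt "-1 0 0 0 0" --pt "-1 0 0 0.5 0" --pt "-1 0 0 0.5 0" --pt "-1 0 0 0.32 0" --pt "-1 0 0 0 0" --pt "-1 0 0 0 0"

```text
time: 5.77
ee_pos: [0.6146, 0.1835, 0.1482]
eef_rot: [0.996, 0.092, 0.004, -0.004]
ft_force: [0.8, 0.3, 0.1]
width: 0.0868
```

```bash
python3 g.py .611 .180 .140
```

```text
5.7667 [0.6146 0.1835 0.1482] xang 10.6 w 0.0868 f [0.8 0.3 0.1]
units [-0.14  0.09  0.27]
```

Call:
carry_out --pt "-1 -0.1 0.1 0.28 0" --pt "-1 0 0 0 0" --pt "1 0 0 0 0" --pt "1 0 0 0 0" --pt "1 0 0 0 0" --pt "1 0 0 0 0" --pt "1 0 0 0 0" --pt "1 0 0 0 0" --pt "1 0 0 0 0" --pt "1 0 0 0 0" --pt "1 0 0 0 0" --force 40

```text
time: 6.68
ee_pos: [0.6134, 0.1808, 0.1425]
eef_rot: [0.996, 0.092, 0.006, -0.005]
ft_force: [-0.2, 0.1, -0.0]
width: 0.0348
```

```bash
python3 g.py .628 .180 .145
```

```text
6.6833 [0.6134 0.1808 0.1425] xang 10.6 w 0.0348 f [-0.2  0.1 -0. ]
units [ 0.47  0.12 -0.08]
```

Still closing (width 35 mm).

Call:
carry_out --pt "1 0 0 0 0" --pt "1 0 0 0 0" --pt "1 0 0 0 0" --pt "1 0 0 0 0" --pt "1 0 0 0 0" --pt "1 0 0 0 0" --pt "1 0 0 0 0" --pt "1 0 0 0 0" --force 40

```text
time: 7.35
ee_pos: [0.6137, 0.181, 0.1431]
eef_rot: [0.996, 0.092, 0.006, -0.005]
ft_force: [0.2, -0.1, 0.5]
width: 0.0004
```

```bash
python3 g.py .628 .180 .145
```

```text
7.35 [0.6137 0.181  0.1431] xang 10.6 w 0.0004 f [ 0.2 -0.1  0.5]
units [ 0.46  0.12 -0.06]
```

```bash
python3 - <<'E'
from h import *
KT=cam('wrist');c=camera('wrist')
for r in pinpoint('grip','wrist')[:3]: print(r['xy'],r['conf'],ray('wrist',r['xy'],.13,KT).round(3))
a=camera('scene'); i=a[205:305,255:385]
cv2.imwrite('pics/f.png',np.hstack([cv2.resize(i,None,fx=3.2,fy=4.2/4.2*3.2,interpolation=cv2.INTER_CUBIC),cv2.resize(c[60:380,100:470],(370,320))]))
for r in pinpoint('grip','scene')[:3]: print(r['xy'],r['conf'],ray('scene',r['xy'],.13).round(3))
E
```

```text
[273.4, 254.4] 0.91 [0.611 0.173 0.13 ]
[323.0, 240.5] 0.72 [0.593 0.175 0.13 ]
[370.9, 174.1] 0.71 [0.261 0.316 0.13 ]
[203.2, 161.5] 0.65 [ 0.288 -0.29   0.13 ]
```

View pics/f.png

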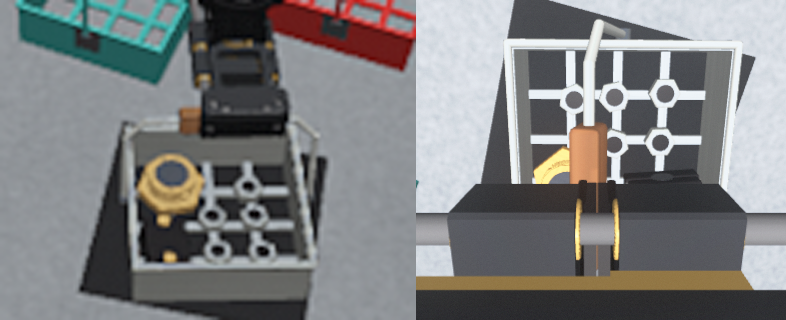

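```bash
python3 - <<'E'
from h import *
s=read_state();print(s['width'],s['joint_torque'])
KT=cam('wrist');c=camera('wrist');KS=cam('scene');a=camera('scene')
def box(img,n,KT,ctr,th,f,off,col,psi=.18):
    ez=np.array([-np.sin(th)*np.cos(psi),-np.sin(th)*np.sin(psi),np.cos(th)]);ey=np.array([-np.sin(psi),np.cos(psi),0]);ex=np.cross(ey,ez)
    piv=np.array(ctr)+[0,0,.053]
    for sx in(-1,1):
      for sz in (-1,1):
        P=[piv+.095*ez+ex*.008*sx+ez*.012*sz+ey*.04*k for k in(-1,1)]
        q=[tuple(int(v) for v in (proj(n,p,KT)-off)*f) for p in P]; cv2.line(img,q[0],q[1],col,1)
    tcp=np.array(s['ee_pos']); 
    for dz in(-.014,.005): q=tuple(int(v) for v in (proj(n,tcp+[0,0,dz],KT)-off)*f); cv2.circle(img,q,3,(255,0,255),1)
W=cv2.resize(c[130:370,180:400],None,fx=1.8,fy=1.8); S=cv2.resize(a[215:305,285:365],None,fx=4.8,fy=4.8,interpolation=cv2.INTER_CUBIC)
for im,n,K_,f,o in[(W,'wrist',KT,1.8,(180,130)),(S,'scene',KS,4.8,(285,215))]:
    box(im,n,K_,(.631,.1755,0),.21,f,np.array(o),(0,255,0)); box(im,n,K_,(.631,.1755,0),.45,f,np.array(o),(0,255,255))
cv2.imwrite('pics/g.png',np.hstack([W,S]))
E
```

```text
0.000352235688847424 [ 1.24808601e-03 -6.12028670e+01  6.03893101e+00 -3.66563094e+01
 -9.56836436e-02 -1.06956717e-01  1.79696086e-03]
```

View pics/g.png

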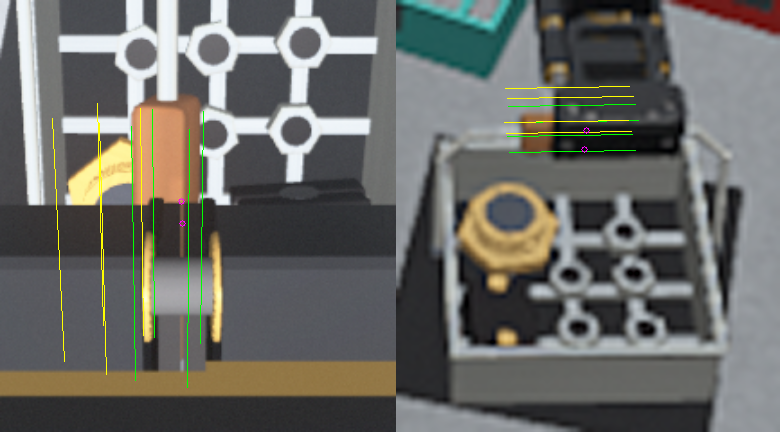

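Call:
carry_out --pt "1 0 0 -0.2 0" --pt "1 0 0 -0.2 0" --pt "1 0 0 -0.2 0" --pt "1 0 0 0 0"

```text
time: 7.98
ee_pos: [0.613, 0.1806, 0.1623]
eef_rot: [0.996, 0.092, 0.006, -0.005]
ft_force: [0.3, 0.0, -0.2]
width: 0.0006
```

```bash
python3 g.py .611 .180 .135; python3 - <<'E'
from h import *
K=cam('wrist');camera('wrist')
for r in pinpoint('grip','wrist')[:3]: print(r['xy'],r['conf'],proj('wrist',(.611,.178,.145),K))
for r in silhouettes('grip','wrist')[:1]: print(r['box'])
E
```

```text
7.9833 [0.613  0.1806 0.1623] xang 10.6 w 0.0006 f [ 0.3  0.  -0.2]
units [-0.08  0.01  0.91]
[273.8, 242.2] 0.63 [276.52175964 243.21113367]
[280.7, 164.3, 52.6, 162.4]
```

```bash
python3 - <<'E'
from h import *
i=camera_info('wrist');print({k:np.round(v,3) for k,v in i.items()}); print(read_state().keys())
T=np.array(i['tool_from_camera'])
for w in(.0435,.008,.0):
  for z in (.014,-.005,-.04):
    for y in(-.0095,.0095):
      q=T[:3,:3].T@(np.array([w,y,z])-T[:3,3]);print(w,y,z,(i['fx']*q[0]/q[2]+i['cx']).round(),(i['fy']*q[1]/q[2]+i['cy']).round())
c=camera('wrist');cv2.imwrite('pics/h.png',cv2.resize(c[120:400,150:420],None,fx=2.1,fy=2.1))
E
```

```text
{'fx': np.float64(343.672), 'fy': np.float64(343.672), 'cx': np.float64(280.722), 'cy': np.float64(208.237), 'tool_from_camera': array([[ 1.   ,  0.   ,  0.001, -0.   ],
       [-0.   ,  0.965,  0.261, -0.072],
       [-0.001, -0.261,  0.965, -0.177],
       [ 0.   ,  0.   ,  0.   ,  1.   ]])}
dict_keys(['time', 'joint_positions', 'joint_vel', 'joint_torque', 'ee_pos', 'eef_rot', 'ft_force', 'torque', 'width'])
0.0435 -0.0095 0.014 355.0 226.0
0.0435 0.0095 0.014 354.0 257.0
0.0435 -0.0095 -0.005 363.0 237.0
0.0435 0.0095 -0.005 361.0 270.0
0.0435 -0.0095 -0.04 382.0 265.0
0.0435 0.0095 -0.04 378.0 304.0
0.008 -0.0095 0.014 295.0 226.0
0.008 0.0095 0.014 294.0 257.0
0.008 -0.0095 -0.005 296.0 237.0
0.008 0.0095 -0.005 296.0 270.0
0.008 -0.0095 -0.04 300.0 265.0
0.008 0.0095 -0.04 299.0 304.0
0.0 -0.0095 0.014 281.0 226.0
0.0 0.0095 0.014 281.0 257.0
0.0 -0.0095 -0.005 281.0 237.0
0.0 0.0095 -0.005 281.0 270.0
0.0 -0.0095 -0.04 281.0 265.0
0.0 0.0095 -0.04 281.0 304.0
```

View pics/h.png

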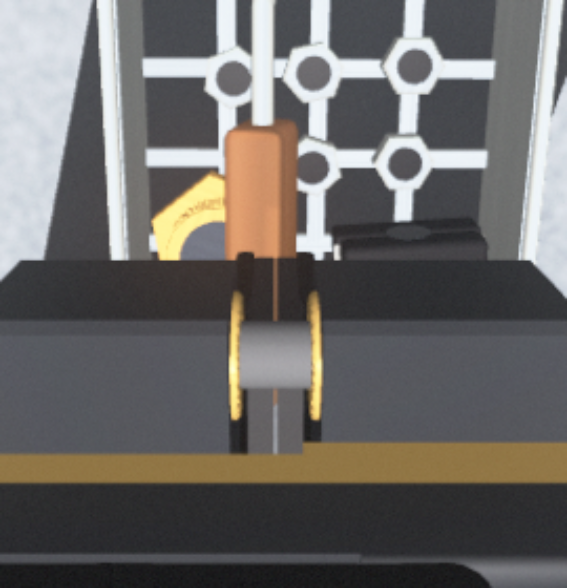

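Call:
carry_out --pt "-1 -0.1 0 0 0" --pt "-1 0 0 0 0" --pt "-1 0 0 0 0" --pt "-1 0 0 0 0" --pt "-1 0 0 0 0" --pt "-1 0 0 0 0" --pt "-1 0 0 0 0" --pt "-1 0 0 0 0" --pt "-1 0 0 0 0" --pt "-1 0 0 0 0" --pt "-1 0 0 0 0" --pt "-1 0 0 0 0" --pt "-1 0 0 0 0" --pt "-1 0 0 0.4 0" --pt "-1 0 0 0.4 0" --pt "-1 0 0 0.4 0" --pt "-1 0 0 0.3 0" --pt "-1 0 0 0 0" --pt "-1 0 0 0 0"

```text
time: 9.77
ee_pos: [0.6077, 0.1797, 0.1074]
eef_rot: [0.996, 0.092, 0.002, -0.003]
ft_force: [0.3, 0.6, -0.0]
width: 0.0872
```

```bash
python3 g.py .611 .180 .118
```

```text
9.7667 [0.6077 0.1797 0.1074] xang 10.6 w 0.0872 f [ 0.3  0.6 -0. ]
units [ 0.11  0.01 -0.35]
```

Call:
carry_out --pt "-1 0.1 0 -0.35 0" --pt "-1 0 0 0 0" --pt "1 0 0 0 0" --pt "1 0 0 0 0" --pt "1 0 0 0 0" --pt "1 0 0 0 0" --pt "1 0 0 0 0" --pt "1 0 0 0 0" --pt "1 0 0 0 0" --pt "1 0 0 0 0" --pt "1 0 0 0 0" --pt "1 0 0 0 0" --pt "1 0 0 0 0" --pt "1 0 0 0 0" --pt "1 0 0 0 0" --pt "1 0 0 0 0" --pt "1 0 0 0 0" --pt "1 0 0 0 0" --force 40

```text
time: 11.27
ee_pos: [0.6151, 0.1809, 0.1229]
eef_rot: [0.996, 0.092, 0.007, -0.004]
ft_force: [3.0, 0.9, -1.4]
width: 0.0175
```

```bash
python3 g.py .611 .180 .118;python3 - <<'E'
from h import *
c=camera('wrist');a=camera('scene');cv2.imwrite('pics/i.png',np.hstack([cv2.resize(c[100:320,170:400],None,fx=1.7,fy=1.7),cv2.resize(a[215:305,280:365],None,fx=374/90,fy=374/90,interpolation=cv2.INTER_CUBIC)]))
E
```

```text
11.2667 [0.6151 0.1809 0.1229] xang 10.6 w 0.0175 f [ 3.   0.9 -1.4]
units [-0.14  0.01  0.16]
```

View pics/i.png

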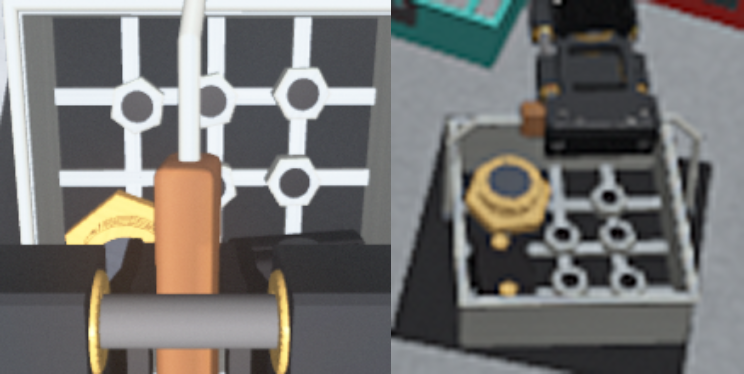

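Call:
carry_out --pt "1 0 0 -0.1 0" --pt "1 0 0 -0.1 0" --pt "1 0 0 -0.15 0" --pt "1 0 0 -0.2 0" --pt "1 0 0 -0.25 0" --pt "1 0 0 -0.25 0" --pt "1 0 0 -0.25 0" --pt "1 0 0 -0.25 0" --pt "1 0 0 -0.25 0" --pt "1 0 0 -0.2 0" --pt "1 0 0 -0.15 0" --pt "1 0 0 -0.1 0" --pt "1 0 0 0 0" --pt "1 0 0 0 0" --force 55

```text
time: 12.53
ee_pos: [0.6088, 0.1792, 0.1927]
eef_rot: [0.996, 0.092, 0.0, -0.003]
ft_force: [-0.6, 0.2, -7.4]
width: 0.0158
```

```bash
python3 g.py .612 -.237 .22;python3 - <<'E'
from h import *
a=camera('scene');cv2.imwrite('pics/j.png',cv2.resize(a[170:310,240:420],None,fx=3,fy=3,interpolation=cv2.INTER_CUBIC))
E
```

```text
12.5333 [0.6088 0.1792 0.1927] xang 10.6 w 0.0158 f [-0.6  0.2 -7.4]
units [-2.44 13.65 -0.99]
```

View pics/j.png

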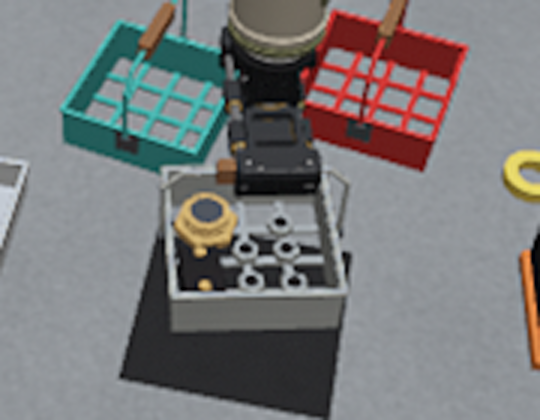

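Call:
carry_out --pt "1 0 0.2 -0.1 0" --pt "1 -0.05 0.4 -0.1 0" --pt "1 -0.1 0.6 -0.1 0" --pt "1 -0.15 0.75 -0.1 0" --pt "1 -0.15 0.75 -0.1 0" --pt "1 -0.15 0.75 -0.1 0" --pt "1 -0.15 0.75 -0.1 0" --pt "1 -0.15 0.75 -0.1 0" --pt "1 -0.15 0.75 -0.1 0" --pt "1 -0.15 0.75 -0.1 0" --pt "1 -0.15 0.75 0 0" --pt "1 -0.15 0.75 0 0" --pt "1 -0.15 0.75 0 0" --pt "1 -0.15 0.75 0 0" --pt "1 -0.15 0.75 0 0" --pt "1 -0.15 0.6 0 0" --pt "1 -0.1 0.4 0 0" --pt "1 -0.05 0.2 0 0" --pt "1 0 0 0 0" --pt "1 0 0 0 0"

```text
time: 14.25
ee_pos: [0.5945, -0.2099, 0.2227]
eef_rot: [0.996, 0.085, -0.004, 0.0]
ft_force: [0.8, 0.1, -8.1]
width: 0.0155
```

```bash
python3 g.py .617 -.237 .2
```

```text
14.25 [ 0.5945 -0.2099  0.2227] xang 9.8 w 0.0155 f [ 0.8  0.1 -8.1]
units [0.59 1.02 0.75]
```

Call:
carry_out --pt "1 0.3 0.5 0.3 0" --pt "1 0.25 0.5 0.3 0" --pt "1 0 0 0.1 0" --pt "1 0 0 0 0" --pt "1 0 0 0 0" --pt "1 0 0 0 0"

```text
time: 14.75
ee_pos: [0.6179, -0.23, 0.2011]
eef_rot: [0.996, 0.089, -0.003, -0.002]
ft_force: [-1.1, -0.6, -8.5]
width: 0.0155
```

```bash
cat > n.py <<'E'
from h import *
# nuts/big parts as seen, in the scene and top cameras
for c in ('scene','top'):
    camera(c); K=cam(c)
    for n,z in [('nut0',.09),('plug',.1),('cleat',.1),('sieve',.08),('tray',0)]:
        print(c,n,[(tuple(int(v) for v in np.round(r['xy'])),round(r['conf'],2),tuple(float(v) for v in ray(c,r['xy'],z,K).round(3)[:2])) for r in pinpoint(n,c)[:7] if r['conf']>.2 and (n!='sieve' or abs(ray(c,r['xy'],z,K)[0]-.62)<.1)])
E
python3 g.py .617 -.237 .2; python3 n.py
```

```text
14.75 [ 0.6179 -0.23    0.2011] xang 10.2 w 0.0155 f [-1.1 -0.6 -8.5]
units [-0.07  0.22  0.04]
scene nut0 [((213, 229), 0.6, (0.568, -0.186)), ((195, 241), 0.6, (0.625, -0.229)), ((196, 251), 0.46, (0.663, -0.213)), ((210, 238), 0.44, (0.605, -0.183))]
scene plug [((184, 233), 0.67, (0.609, -0.27))]
scene cleat [((178, 246), 0.5, (0.664, -0.273))]
scene sieve [((195, 243), 0.93, (0.627, -0.229))]
scene tray [((196, 258), 0.66, (0.626, -0.236))]
top nut0 [((335, 178), 0.6, (0.605, -0.187)), ((332, 165), 0.38, (0.649, -0.177))]
top plug [((424, 188), 0.39, (0.571, -0.483))]
top cleat []
top sieve [((348, 178), 0.92, (0.606, -0.234))]
top tray [((346, 177), 0.84, (0.625, -0.239))]
```

Call:
carry_out --pt "1 0 0.8 0 0" --pt "1 0 -1 0 0" --pt "1 0 -1 0 0" --pt "1 0 1 0 0" --pt "1 0 1 0 0" --pt "1 0 -1 0 0" --pt "1 0 -1 0 0" --pt "1 0 1 0 0" --pt "1 0 1 0 0" --pt "1 0 -1 0 0" --pt "1 0 -1 0 0" --pt "1 0 1 0 0" --pt "1 0 1 0 0" --pt "1 0 -1 0 0" --pt "1 0 -0.5 0 0" --pt "1 0 0 0 0" --pt "1 0 0 0 0" --pt "1 0 0 0 0"

```text
time: 16.85
ee_pos: [0.6118, -0.2117, 0.1933]
eef_rot: [0.996, 0.087, -0.009, -0.003]
ft_force: [0.5, -0.3, -5.7]
width: 0.0159
```

```bash
python3 g.py .617 -.237 .2; python3 n.py
```

```text
16.85 [ 0.6118 -0.2117  0.1933] xang 10.0 w 0.0159 f [ 0.5 -0.3 -5.7]
units [ 0.02  0.86 -0.23]
scene nut0 [((216, 239), 0.56, (0.606, -0.163))]
scene plug [((203, 234), 0.59, (0.6, -0.209))]
scene cleat [((206, 250), 0.74, (0.664, -0.182))]
scene sieve [((202, 229), 0.74, (0.565, -0.224)), ((201, 245), 0.56, (0.63, -0.208))]
scene tray [((196, 256), 0.59, (0.621, -0.239))]
top nut0 []
top plug []
top cleat []
top sieve []
top tray []
```

```bash
python3 - <<'E'
from h import *
a=camera('scene');cv2.imwrite('pics/k.png',cv2.resize(a[185:305,125:265],None,fx=5,fy=5,interpolation=cv2.INTER_CUBIC)[:, :700])
E
python3 g.py
```

```text
17.5 [ 0.6116 -0.2118  0.1929] xang 9.9 w 0.0153 f [ 0.2  0.2 -5.4]
```

View pics/k.png

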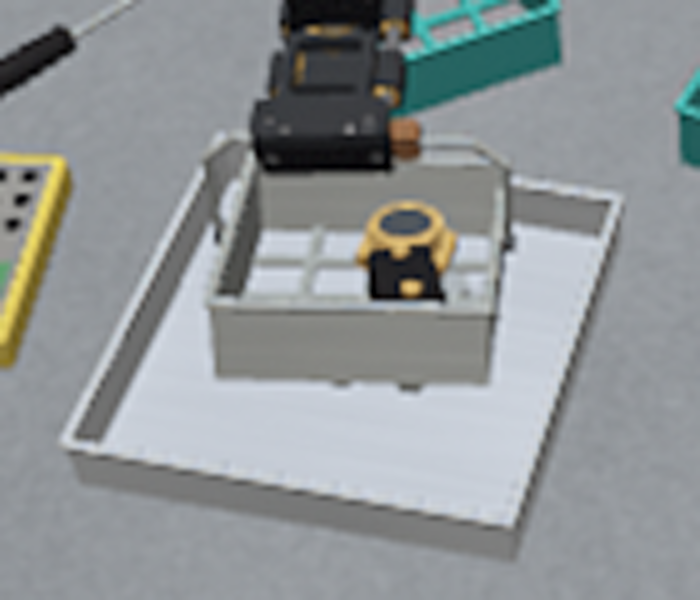

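Call:
carry_out --pt "1 0 0.8 -0.3 0" --pt "1 0 0.8 -0.1 0" --pt "1 0 -1 0 0" --pt "1 0 -1 0 0" --pt "1 0 1 -0.1 0" --pt "1 0 1 0 0" --pt "1 0.3 -1 0 0" --pt "1 0.3 -1 -0.1 0" --pt "1 -0.3 1 0 0" --pt "1 -0.3 1 0 0" --pt "1 0.3 -1 -0.1 0" --pt "1 0.3 -1 0 0" --pt "1 -0.3 1 0 0" --pt "1 -0.3 1 -0.1 0" --pt "1 0 -0.5 0 0" --pt "1 0 0 0 0" --pt "1 0 0 0 0" --pt "1 0 0 0 0" --pt "1 0 0 0 0" --force 60

```text
time: 19.08
ee_pos: [0.6177, -0.2431, 0.212]
eef_rot: [0.996, 0.089, -0.013, -0.004]
ft_force: [0.2, 0.0, -5.7]
width: 0.0156
```

```bash
python3 g.py .617 -.237 .2; python3 n.py; python3 - <<'E'
from h import *
c=camera('wrist');K=cam('wrist');cv2.imwrite('pics/l.png',c)
for n in ['nut0','plug','cleat','sieve','grip','pivot']:
  for r in recognise(n,'wrist')[:7]: print(n,np.round(r['box']),round(r['conf'],2),ray('wrist',r['box'][:2],.09,K).round(3))
E
```

```text
19.0833 [ 0.6177 -0.2431  0.212 ] xang 10.2 w 0.0156 f [ 0.2  0.  -5.7]
units [ 0.02 -0.2   0.4 ]
scene nut0 [((211, 256), 0.59, (0.676, -0.163)), ((223, 244), 0.54, (0.623, -0.137)), ((211, 248), 0.54, (0.645, -0.17)), ((192, 258), 0.42, (0.693, -0.219))]
scene plug [((201, 231), 0.54, (0.59, -0.218)), ((220, 245), 0.5, (0.637, -0.144))]
scene cleat [((202, 246), 0.43, (0.65, -0.198))]
scene sieve [((190, 247), 0.63, (0.646, -0.24))]
scene tray [((202, 256), 0.57, (0.614, -0.221))]
top nut0 [((325, 190), 0.41, (0.561, -0.153))]
top plug []
top cleat [((342, 169), 0.46, (0.632, -0.21))]
top sieve [((354, 170), 0.52, (0.634, -0.254))]
top tray [((349, 177), 0.88, (0.626, -0.248)), ((122, 188), 0.56, (0.574, 0.564)), ((424, 186), 0.26, (0.596, -0.519))]
nut0 [235. 126.  20.  20.] 0.74 [ 0.565 -0.186  0.09 ]
nut0 [309. 138.  10.   6.] 0.66 [ 0.628 -0.186  0.09 ]
nut0 [256. 108.  23.  25.] 0.49 [ 0.58  -0.169  0.09 ]
nut0 [268. 128.  17.  24.] 0.49 [ 0.593 -0.184  0.09 ]
plug [243. 170.  69.  74.] 0.75 [ 0.577 -0.223  0.09 ]
plug [304. 134. 321. 260.] 0.29 [ 0.624 -0.183  0.09 ]
cleat [317. 166.  93.  63.] 0.72 [ 0.64  -0.207  0.09 ]
sieve [288. 208. 249. 256.] 0.85 [ 0.623 -0.249  0.09 ]
sieve [ 57. 158. 111. 204.] 0.71 [ 0.414 -0.242  0.09 ]
sieve [316. 163.  94.  63.] 0.43 [ 0.639 -0.205  0.09 ]
grip [280. 207.  32. 260.] 0.71 [ 0.615 -0.25   0.09 ]
grip [ 17. 255.  22.  14.] 0.51 [ 0.377 -0.342  0.09 ]
pivot [291. 209. 242. 255.] 0.82 [ 0.625 -0.25   0.09 ]
pivot [ 58. 160. 113. 203.] 0.7 [ 0.415 -0.243  0.09 ]
```

```bash
python3 - <<'E'
from h import *
c=cv2.imread('pics/l.png');a=camera('scene')
W=cv2.resize(c[60:250,160:430],(540,380));S=cv2.resize(a[200:300,130:260],(260,200),interpolation=cv2.INTER_CUBIC)
o=np.zeros((580,800,3),np.uint8);o[:380,:540]=W;S=cv2.resize(a[215:290,150:245],None,fx=2.7,fy=2.7,interpolation=cv2.INTER_CUBIC);o[380:580,:256]=S[:200,:256]
b=camera('top');T=cv2.resize(b[130:225,300:400],None,fx=2.5,fy=2.5,interpolation=cv2.INTER_CUBIC);o[:237,545:795]=T
S2=cv2.resize(a[205:265,175:245],None,fx=5.5,fy=5.5,interpolation=cv2.INTER_CUBIC);o[250:580,415:800]=np.where(np.ones((330,385,3),bool),S2[:330,:385],0)
cv2.imwrite('pics/m.png',o)
E
```

```text
Traceback (most recent call last):
ValueError: could not broadcast input array from shape (238,250,3) into shape (237,250,3)
```

```bash
python3 - <<'E'
from h import *
c=cv2.imread('pics/l.png');a=camera('scene')
W=cv2.resize(c[60:250,180:400],(440,380));S=cv2.resize(a[205:280,165:245],(360,338),interpolation=cv2.INTER_CUBIC)
o=np.zeros((380,800,3),np.uint8);o[:,:440]=W;o[:338,440:]=S
cv2.imwrite('pics/m.png',o)
E
```

```text
(no output)
```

View pics/m.png

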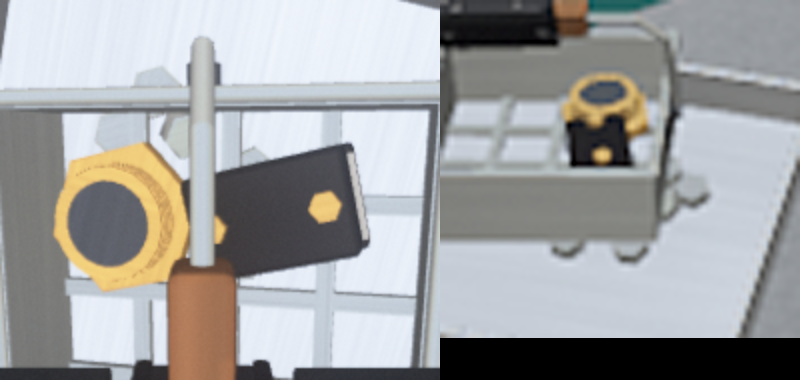

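```bash
cat > w.py <<'E'
from h import *
camera('wrist');K=cam('wrist');D=recognise('nut0','wrist')
for r in D:
    if r['conf']>.2: print('wrist',np.round(r['box']),round(r['conf'],2),'tray',ray('wrist',r['box'][:2],.012,K).round(3)[:2],'sieve',ray('wrist',r['box'][:2],.1,K).round(3)[:2])
camera('scene');K=cam('scene')
for r in recognise('nut0','scene'):
    if r['conf']>.2: print('scene',np.round(r['box']),round(r['conf'],2),'tray',ray('scene',r['box'][:2],.012,K).round(3)[:2])
for n in('plug','cleat'):
  print(n,[(np.round(r['box']),round(r['conf'],2)) for r in recognise(n,'scene')[:2]])
E
python3 w.py; python3 - <<'E'
from h import *
i=camera_info('wrist')
s=read_state()
W=np.eye(4);K=cam('wrist')
for p in [(257.5,100),(242.5,125),(267.5,125),(307.5,137.5)]: print(p,ray('wrist',p,.012,K).round(3)[:2])
K=cam('scene')
for p in [(194,259.5),(207,259.5),(220.5,247),(217,243)]: print(p,ray('scene',p,.012,K).round(3)[:2])
E
```

```text
wrist [238. 126.  22.  19.] 0.68 tray [ 0.556 -0.189] sieve [ 0.568 -0.186]
wrist [268. 131.  14.  22.] 0.63 tray [ 0.589 -0.189] sieve [ 0.594 -0.185]
wrist [308. 138.  17.  10.] 0.49 tray [ 0.633 -0.189] sieve [ 0.627 -0.185]
wrist [ 31. 347.   7.  10.] 0.26 tray [ 0.332 -0.513] sieve [ 0.397 -0.434]
scene [222. 246.  10.   9.] 0.44 tray [ 0.57 -0.16]
plug [(array([200., 229.,  16.,  15.]), 0.44)]
cleat [(array([199., 237.,  11.,  14.]), 0.51)]
(257.5, 100) [ 0.573 -0.16 ]
(242.5, 125) [ 0.561 -0.188]
(267.5, 125) [ 0.588 -0.183]
(307.5, 137.5) [ 0.632 -0.188]
(194, 259.5) [ 0.642 -0.238]
(207, 259.5) [ 0.636 -0.195]
(220.5, 247) [ 0.577 -0.164]
(217, 243) [ 0.562 -0.18 ]
```

Call:
carry_out --pt "1 0 0.8 0.1 0" --pt "1 0 0.8 0 0" --pt "1 0 -1 0 0" --pt "1 0 -1 -0.1 0" --pt "1 0 1 0 0" --pt "1 0 1 -0.1 0" --pt "1 0.5 -1 0 0" --pt "1 0.5 -1 -0.1 0" --pt "1 -0.5 1 0 0" --pt "1 -0.5 1 0 0" --pt "1 0.5 -1 -0.1 0" --pt "1 0.5 -1 0 0" --pt "1 -0.5 1 0 0" --pt "1 -0.5 1 -0.1 0" --pt "1 0 0.5 0 0" --pt "1 0 0 0 0" --pt "1 0 0 0 0" --pt "1 0 0 0 0" --pt "1 0 0 0 0"

```text
time: 22.07
ee_pos: [0.63, -0.3026, 0.217]
eef_rot: [0.996, 0.091, -0.016, -0.007]
ft_force: [0.2, -0.2, -5.1]
width: 0.0151
```

```bash
python3 g.py .617 -.237 .205; python3 w.py
```

```text
22.0667 [ 0.63   -0.3026  0.217 ] xang 10.5 w 0.0151 f [ 0.2 -0.2 -5.1]
units [-0.02 -2.22  0.44]
wrist [257.  45.  27.  28.] 0.88 tray [ 0.573 -0.165] sieve [ 0.584 -0.181]
wrist [308.  90.  25.  22.] 0.88 tray [ 0.634 -0.198] sieve [ 0.631 -0.206]
wrist [274.  69.  22.  28.] 0.88 tray [ 0.595 -0.184] sieve [ 0.601 -0.196]
wrist [241.  68.  30.  32.] 0.72 tray [ 0.561 -0.19 ] sieve [ 0.575 -0.2  ]
wrist [298. 135.  24.  23.] 0.64 tray [ 0.632 -0.246] sieve [ 0.63  -0.243]
scene [219. 242.   4.   8.] 0.51 tray [ 0.559 -0.175]
scene [208. 260.   7.   5.] 0.5 tray [ 0.635 -0.191]
scene [222. 246.   5.   5.] 0.45 tray [ 0.571 -0.162]
scene [119. 237.  35.  45.] 0.45 tray [ 0.589 -0.52 ]
scene [213. 252.   7.   8.] 0.43 tray [ 0.604 -0.183]
plug [(array([182., 230.,  22.,  20.]), 0.51)]
cleat [(array([179., 237.,  16.,  12.]), 0.55)]
```

Call:
carry_out --pt "1 -0.05 -0.3 0 0" --pt "1 -0.05 -0.5 0 0" --pt "1 -0.05 -0.5 0 0" --pt "1 -0.05 -0.4 0 0" --pt "1 0 -0.2 0 0" --pt "1 0 0 0 0" --pt "1 0 0 0 0" --pt "1 0 0 0 0" --pt "1 0 0 0 0" --pt "1 0 0 0 0" --pt "1 0 0 0 0" --pt "1 0 0 0 0" --pt "1 0 0 0 0"

```text
time: 23.45
ee_pos: [0.612, -0.2456, 0.2182]
eef_rot: [0.996, 0.09, -0.016, -0.006]
ft_force: [-0.3, 0.9, -6.4]
width: 0.0151
```

```bash
python3 g.py .624 .174 .23; cat > p.py <<'E'
from h import *
s=read_state();u=s['ee_pos'][2]-.12
KT=cam('wrist')
camera('wrist')
M=R.from_quat(s['eef_rot']).as_matrix()
for n,z in [('sieve',u),('pivot',u+.05),('grip',u+.145)]:
    for r in pinpoint(n,'wrist')[:2]: print('w',n,r['xy'],round(r['conf'],2),ray('wrist',r['xy'],z,KT).round(3))
for c in('scene','top'):
    camera(c);K=cam(c)
    for n,z in [('sieve',u),('pivot',u+.05),('grip',u+.145)]:
        for r in pinpoint(n,c):
            p=ray(c,r['xy'],z,K)
            if np.hypot(*(p-s['ee_pos'])[:2])<.1: print(c,n,round(r['conf'],2),p.round(3))
E
python3 p.py
```

```text
23.45 [ 0.612  -0.2456  0.2182] xang 10.4 w 0.0151 f [-0.3  0.9 -6.4]
units [  2.89 -13.69  -0.28]
w sieve [24.2, 164.5] 0.85 [ 0.378 -0.256  0.098]
w sieve [299.4, 209.9] 0.84 [ 0.626 -0.251  0.098]
w grip [280.9, 269.6] 0.87 [ 0.613 -0.245  0.243]
scene sieve 0.61 [ 0.573 -0.27   0.098]
scene sieve 0.56 [ 0.634 -0.243  0.098]
scene pivot 0.95 [ 0.625 -0.238  0.148]
scene grip 0.49 [ 0.62  -0.237  0.243]
top sieve 0.76 [ 0.621 -0.254  0.098]
```

Call:
carry_out --pt "1 0 -0.2 -0.1 0" --pt "1 0.05 -0.4 -0.1 0" --pt "1 0.1 -0.6 -0.1 0" --pt "1 0.15 -0.75 0 0" --pt "1 0.15 -0.75 0 0" --pt "1 0.15 -0.75 0 0" --pt "1 0.15 -0.75 0 0" --pt "1 0.15 -0.75 0 0" --pt "1 0.15 -0.75 0 0" --pt "1 0.15 -0.75 0 0" --pt "1 0.15 -0.75 0 0" --pt "1 0.15 -0.75 0 0" --pt "1 0.15 -0.75 0 0" --pt "1 0.15 -0.75 0 0" --pt "1 0.15 -0.75 0 0" --pt "1 0.15 -0.75 0 0" --pt "1 0.1 -0.6 0 0" --pt "1 0.05 -0.4 0 0" --pt "1 0 -0.2 0 0" --pt "1 0 0 0 0"

```text
time: 25.72
ee_pos: [0.6054, 0.1631, 0.2399]
eef_rot: [0.995, 0.096, -0.013, -0.009]
ft_force: [0.2, 0.6, -6.1]
width: 0.0152
```

Call:
carry_out --pt "1 0 0 0 0" --pt "1 0 0 0 0" --pt "1 0 0 0 0" --pt "1 0 0 0 0" --pt "1 0 0 0 0" --pt "1 0 0 0 0"

```text
time: 26.22
ee_pos: [0.606, 0.1567, 0.2405]
eef_rot: [0.996, 0.092, -0.013, -0.008]
ft_force: [-0.5, -0.2, -4.5]
width: 0.0154
```

```bash
python3 g.py .613 .174 .16; python3 p.py
```

```text
26.2167 [0.606  0.1567 0.2405] xang 10.6 w 0.0154 f [-0.5 -0.2 -4.5]
units [ 0.4  -0.47  2.68]
w sieve [296.9, 209.5] 0.76 [0.619 0.152 0.12 ]
w sieve [74.1, 226.4] 0.59 [0.42  0.097 0.12 ]
w pivot [49.1, 240.8] 0.94 [0.431 0.103 0.17 ]
w grip [280.7, 267.6] 0.82 [0.606 0.158 0.265]
scene sieve 0.92 [0.616 0.16  0.12 ]
scene pivot 0.65 [0.599 0.158 0.17 ]
scene grip 0.51 [0.615 0.158 0.265]
top sieve 0.73 [0.601 0.144 0.12 ]
top pivot 0.71 [0.597 0.148 0.17 ]
top grip 0.21 [0.578 0.13  0.265]
```

Call:
carry_out --pt "1 0.24 -0.28 0.1 0" --pt "1 0.24 -0.28 0.2 0" --pt "1 0 0 0.3 0" --pt "1 0 0 0.3 0" --pt "1 0 0 0.3 0" --pt "1 0 0 0.3 0" --pt "1 0 0 0.3 0" --pt "1 0 0 0.3 0" --pt "1 0 0 0.2 0" --pt "1 0 0 0.1 0" --pt "1 0 0 0 0" --pt "1 0 0 0 0" --pt "1 0 0 0 0"

```text
time: 27.9
ee_pos: [0.6146, 0.1801, 0.1581]
eef_rot: [0.996, 0.093, -0.015, -0.007]
ft_force: [-0.5, 0.7, -6.4]
width: 0.0152
```

```bash
python3 g.py .617 .176 .13; python3 p.py
```

```text
27.9 [0.6146 0.1801 0.1581] xang 10.7 w 0.0152 f [-0.5  0.7 -6.4]
units [0.08 0.16 0.93]
w sieve [19.8, 268.0] 0.74 [0.378 0.067 0.038]
w sieve [298.6, 210.8] 0.73 [0.629 0.174 0.038]
w pivot [283.3, 264.9] 0.41 [0.622 0.142 0.088]
w grip [278.8, 270.0] 0.95 [0.614 0.18  0.183]
scene sieve 0.81 [0.633 0.177 0.038]
scene pivot 0.64 [0.616 0.187 0.088]
scene grip 0.59 [0.622 0.174 0.183]
top sieve 0.65 [0.619 0.167 0.038]
top pivot 0.94 [0.607 0.17  0.088]
top grip 0.71 [0.586 0.151 0.183]
top grip 0.38 [0.617 0.173 0.183]
```

Sieve is about (0.625, 0.175), over the mat centre. Lower gently.

Call:
carry_out --pt "1 0 0 0.2 0" --pt "1 0 0 0.2 0" --pt "1 0 0 0.15 0" --pt "1 0 0 0.1 0" --pt "1 0 0 0.1 0" --pt "1 0 0 0 0" --pt "1 0 0 0 0"

```text
time: 29.08
ee_pos: [0.6141, 0.1804, 0.1329]
eef_rot: [0.996, 0.093, -0.014, -0.008]
ft_force: [0.2, -0.9, -2.9]
width: 0.0152
```

```bash
python3 g.py .617 .176 .125
```

```text
29.0833 [0.6141 0.1804 0.1329] xang 10.7 w 0.0152 f [ 0.2 -0.9 -2.9]
units [0.07 0.17 0.26]
```

Call:
carry_out --pt "1 0 0 0.1 0" --pt "1 0 0 0.1 0" --pt "1 0 0 0 0" --pt "1 0 0 0 0"

```text
time: 29.42
ee_pos: [0.6173, 0.1781, 0.1323]
eef_rot: [0.996, 0.092, -0.011, -0.007]
ft_force: [-0.5, 1.7, -4.2]
width: 0.0157
```

```bash
python3 g.py .617 .176 .125
```

```text
29.4167 [0.6173 0.1781 0.1323] xang 10.5 w 0.0157 f [-0.5  1.7 -4.2]
units [-0.02  0.07  0.24]
```

Call:
carry_out --pt "1 0 0 0.15 0" --pt "1 0 0 0.15 0" --pt "1 0 0 0.1 0" --pt "1 0 0 0 0" --pt "1 0 0 0 0"

```text
time: 29.83
ee_pos: [0.6228, 0.1785, 0.1316]
eef_rot: [0.996, 0.091, -0.003, -0.01]
ft_force: [0.4, -0.4, -2.8]
width: 0.0149
```

```bash
python3 g.py .617 .176 .125;python3 p.py
```

```text
29.8333 [0.6228 0.1785 0.1316] xang 10.5 w 0.0149 f [ 0.4 -0.4 -2.8]
units [-0.2   0.05  0.22]
w sieve [279.7, 207.0] 0.76 [0.622 0.174 0.012]
w grip [281.2, 269.8] 0.69 [0.623 0.178 0.157]
scene sieve 0.93 [0.632 0.184 0.012]
scene pivot 0.56 [0.629 0.179 0.062]
scene grip 0.59 [0.636 0.166 0.157]
top sieve 0.59 [0.611 0.164 0.012]
top pivot 0.75 [0.607 0.174 0.062]
top grip 0.38 [0.631 0.169 0.157]
```

Call:
carry_out --pt "1 0 0 0.25 0" --pt "1 0 0 0.25 0" --pt "1 0 0 0 0" --pt "1 0 0 0 0" --pt "1 0 0 0 0"

```text
time: 30.85
ee_pos: [0.6314, 0.1806, 0.1311]
eef_rot: [0.996, 0.091, 0.008, -0.013]
ft_force: [0.6, 0.1, -5.0]
width: 0.0155
```

```bash
python3 g.py .617 .176 .125
```

```text
30.85 [0.6314 0.1806 0.1311] xang 10.4 w 0.0155 f [ 0.6  0.1 -5. ]
units [-0.5   0.07  0.19]
```

```bash
python3 - <<'E'
from h import *
for k in range(3):
    s=read_state();print(s['joint_positions'].round(3) if hasattr(s['joint_positions'],'round') else np.round(s['joint_positions'],3),np.round(s['joint_torque'],1),np.round(s['ft_force'],1),np.round(s['torque'],2),np.round(s['ee_pos'],4)); camera('scene')
print(R.from_quat(s['eef_rot']).as_matrix().round(3))
c=camera('wrist');K=cam('wrist')
# rim size in wrist picture: sieve mask box
for r in silhouettes('sieve','wrist')[:2]: print(np.round(r['box']),r['conf'])
for r in silhouettes('sieve','scene')[:4]: print(np.round(r['box']),r['conf'])
K=cam('scene')
for z in(.003,.02): print(z,[proj('scene',(.625+.084*sx,.175+.084*sy,z),K).round(1) for sx,sy in((1,-1),(1,1))])
E
```

```text
[-0.616  0.445  0.374  1.508 -0.195  1.2   -0.026] [  0.1 -68.8   7.9 -40.2  -0.2  -0.1   0. ] [ 0.6  0.1 -5. ] [-0.12  0.09 -0.02] [0.6314 0.1806 0.1311]
[-0.616  0.446  0.374  1.508 -0.195  1.2   -0.026] [  0.3 -68.1   8.  -39.4  -0.2   0.1   0. ] [-0.2 -0.1 -4.7] [-0.05 -0.01 -0.04] [0.6311 0.1807 0.1307]
[-0.616  0.446  0.374  1.509 -0.195  1.2   -0.026] [  0.1 -68.3   7.9 -39.7  -0.2  -0.    0. ] [-0.9  0.1 -5. ] [-0.09  0.02 -0.01] [0.631  0.1806 0.1305]
[[ 0.983  0.181  0.013]
 [ 0.181 -0.983  0.028]
 [ 0.018 -0.025 -1.   ]]
[ 38. 282.  75. 130.] 0.95
[284. 156. 277. 214.] 0.5
[324. 272.  62.  49.] 0.95
[286. 201.  53.  65.] 0.78
[207. 183.  62.  54.] 0.64
[369. 196.  60.  56.] 0.59
0.003 [array([289.8, 291.4]), array([343.6, 298.8])]
0.02 [array([289.9, 288.3]), array([344.2, 295.7])]
```

Call:
carry_out --pt "1 -0.15 0 0.3 0" --pt "1 -0.15 0 0.3 0" --pt "1 0 0 0 0" --pt "1 0 0 0 0"

```text
time: 31.48
ee_pos: [0.6367, 0.1808, 0.1335]
eef_rot: [0.995, 0.09, 0.026, -0.018]
ft_force: [-0.5, -0.1, -5.5]
width: 0.015
```

```bash
python3 g.py .617 .176 .115
```

```text
31.4833 [0.6367 0.1808 0.1335] xang 10.3 w 0.015 f [-0.5 -0.1 -5.5]
units [-0.71  0.06  0.58]
```

Call:
carry_out --pt "0.5 0 0 0 0" --pt "0 0 0 0 0" --pt "-0.5 0 0 0 0" --pt "-1 0 0 0 0" --pt "-1 0 0 0 0" --pt "-1 0 0 0 0" --pt "-1 0 0 0 0" --pt "-1 0 0 0 0" --pt "-1 0 0 0 0" --pt "-1 0 0 0 0" --pt "-1 0 0 0 0" --pt "-1 0 0 0 0" --pt "-1 0 0 0 0" --pt "-1 0 0 0 0" --pt "-1 0 0 0 0"

```text
time: 32.73
ee_pos: [0.6353, 0.181, 0.1306]
eef_rot: [0.995, 0.09, 0.024, -0.017]
ft_force: [0.3, 0.0, -0.3]
width: 0.0867
```

```bash
python3 g.py .63 .18 .25; python3 p.py
```

```text
32.7333 [0.6353 0.181  0.1306] xang 10.3 w 0.0867 f [ 0.3  0.  -0.3]
units [ 0.03 -0.12 -3.98]
w sieve [280.0, 206.8] 0.61 [0.641 0.179 0.011]
w pivot [282.9, 223.5] 0.55 [0.641 0.177 0.061]
w grip [285.5, 268.0] 0.84 [0.636 0.182 0.156]
w grip [227.5, 165.8] 0.24 [0.602 0.225 0.156]
scene sieve 0.82 [0.642 0.179 0.011]
scene pivot 0.56 [0.632 0.189 0.061]
scene grip 0.48 [0.644 0.172 0.156]
top sieve 0.87 [0.628 0.165 0.011]
top pivot 0.76 [0.648 0.177 0.061]
```

Call:
carry_out --pt "-1 0 0 -0.3 0" --pt "-1 0 0 -0.3 0" --pt "-1 0 0 -0.4 0" --pt "-1 0 0 -0.5 0" --pt "-1 0 0 -0.7 0" --pt "-1 0 0 -0.7 0" --pt "-1 0 0 -0.7 0" --pt "-1 0 0 -0.7 0" --pt "-1 -0.7 0 -0.3 0" --pt "-1 -0.7 0 0 0" --pt "-1 -0.7 0 0 0" --pt "-1 -0.7 0 0 0" --pt "-1 -0.7 0 0 0" --pt "-1 -0.7 0 0 0" --pt "-1 0 0 0 0" --pt "-1 0 0 0 0"

```text
time: 34.67
ee_pos: [0.5014, 0.1497, 0.2881]
eef_rot: [0.995, 0.089, 0.033, -0.02]
ft_force: [-0.2, -0.6, 0.5]
width: 0.0869
```

```bash
python3 g.py; cat > q.py <<'E'
from h import *
camera('wrist');camera('top');camera('scene')
P={'sieve':.003,'pivot':.053,'plug':.02,'cleat':.01,'mat':0,'tray':0,'nut0':.012,'tape':0,'meter':0,'splicer':0,'screwdriver':0}
for c in ('scene','top','wrist'):
    K=cam(c)
    for n,z in P.items():
        print(c,n,[(round(r['conf'],2),*[float(v) for v in ray(c,r['xy'],z,K).round(3)[:2]]) for r in pinpoint(n,c)[:6] if r['conf']>.3])
from scipy.optimize import least_squares
# rim corners: quad fit of sieve mask at rim height, top camera
K=cam('top')
for r in silhouettes('sieve','top'):
    c=ray('top',r['box'][:2],.06,K)
    if np.hypot(c[0]-.63,c[1]-.175)<.08:
        p=np.array([ray('top',(x,y),.061,K)[:2] for y,x in np.argwhere(r['mask'])],np.float32);print(cv2.minAreaRect(p*1000))
E
python3 q.py
```

```text
34.6667 [0.5014 0.1497 0.2881] xang 10.1 w 0.0869 f [-0.2 -0.6  0.5]
scene sieve [(0.9, 0.308, -0.295), (0.77, 0.36, 0.048), (0.72, 0.635, 0.18), (0.61, 0.301, 0.298)]
scene pivot [(0.94, 0.301, 0.315), (0.84, 0.318, -0.265), (0.77, 0.351, 0.04), (0.75, 0.637, 0.187)]
scene plug [(0.62, 0.389, 0.483), (0.5, 0.591, 0.215)]
scene cleat [(0.73, 0.593, 0.209), (0.66, 0.661, 0.217)]
scene mat [(0.9, 0.616, 0.185)]
scene tray [(0.59, 0.618, -0.234)]
scene nut0 [(0.62, 0.552, -0.186), (0.55, 0.634, -0.254), (0.52, 0.567, -0.168), (0.46, 0.588, -0.19), (0.37, 0.633, -0.201)]
scene tape [(0.76, 0.381, 0.492)]
scene meter [(0.6, 0.576, -0.512)]
scene splicer [(0.77, 0.565, 0.57)]
scene screwdriver [(0.74, 0.356, -0.534)]
top sieve [(0.85, 0.29, 0.314), (0.82, 0.348, 0.041), (0.68, 0.307, -0.273), (0.64, 0.631, 0.172)]
top pivot [(0.83, 0.305, -0.297), (0.77, 0.349, 0.042), (0.76, 0.637, 0.181), (0.56, 0.289, 0.304)]
top plug []
top cleat [(0.49, 0.657, 0.211)]
top mat [(0.84, 0.622, 0.169)]
top tray []
top nut0 [(0.62, 0.582, -0.171), (0.61, 0.639, -0.24), (0.47, 0.563, -0.194), (0.46, 0.635, -0.198), (0.4, 0.597, -0.181)]
top tape [(0.76, 0.38, 0.489)]
top meter [(0.77, 0.597, -0.515), (0.41, 0.671, 0.194)]
top splicer [(0.79, 0.571, 0.558)]
top screwdriver [(0.61, 0.363, -0.543)]
wrist sieve [(0.97, 0.634, 0.175), (0.67, 0.349, 0.047), (0.63, 0.285, 0.306), (0.34, 0.706, 0.167)]
wrist pivot [(0.91, 0.348, 0.044), (0.85, 0.642, 0.176)]
wrist plug [(0.83, 0.585, 0.208)]
wrist cleat [(0.77, 0.661, 0.217), (0.54, 0.638, 0.176)]
wrist mat [(0.84, 0.626, 0.17)]
wrist tray []
wrist nut0 []
wrist tape []
wrist meter []
wrist splicer [(0.7, 0.593, 0.208)]
wrist screwdriver []
((638.1844482421875, 175.84671020507812), (181.37586975097656, 184.34201049804688), 8.910659790039062)
```

```bash
python3 -c "
from bench import *
print(close_job())"
```

```text
the job is handed in; nothing more can be done
None
```

I lifted the steel sieve by its handle and shook it above the tray until all five nuts had dropped. I then stood it back on the mat and let go, with the plug and cleat still in it. The job is handed in at about 35 s of the 67 s allowed; no verdict was reported.

**Last checks**
- **Nuts:** all five were found in the tray by both the scene and top cameras. They stayed in the same places when the sieve moved.
- **Sieve:** it was at about (0.634, 0.176), roughly 12 mm from the mat's centre. All three cameras agreed on its position within a few millimetres at standing height.
- **Big parts:** the cleat was found in the sieve by all three cameras. The plug was found there by the wrist and scene cameras; the top camera did not report it.
- **Bystanders and tray:** the bystanders, and the tray as the scene camera saw it, were where they started, within measuring error. The final top picture gave no reading of the tray.

**What went wrong or disagreed**
- **Missed grasp:** the first grasp shut above the grip and held nothing. The fingers seemed to end about 25 mm short of the stated tip, so I regrasped lower.
- **Slipping grip:** the handle slid a little in the jaws while shaking.
- **Setting down:** the wrist force stayed near −5 N while the arm stopped descending. I could not tell whether the sieve was fully on the mat or a few millimetres above it when I released it.
- **Level:** I did not measure the sieve's tilt directly, and the 12-picture viewing limit was used up before the end. The final checks rest on the networks' positions alone.

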